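Wedge the rocking bench computer

TASK

The small finned computer rocks on the bench because the pad under its front corner with the power button is thinner than its other feet. With closed fingertips, push the plastic wedge thin end first under that pad until it just fills the gap and the computer no longer rocks, and prove it by pressing down on that corner: it must not dip. Leave the wedge in and the computer level in its place, pinch and lift nothing, and leave all the other things where they lie.

Things in the scene. Friction and masses are not known exactly. Their poses are not given: they have to be found in the camera images.
- computer: dark finned box, 130 (x) x 180 (y) x 58 mm high, 1.0-1.4 kg, loose on the bench; origin on the bench under its centre, front (button, sockets) = -x. Feet 20 mm wide, 12 mm high: rubber at x, y (-47,-72), (47,-72), (47,72) mm, a thinner pad at (-47,72). Rests level on the rubber feet; 2 to 5 N down on the pad's corner tips it until the pad meets the bench; then rocks back. Slides above about 8 N
- pad_sole (a point): centre of the underside of the thin pad, a hard disc 20 mm wide whose rim is 8 mm in from the computer's front face and left side (left as seen from the robot). It hangs 3 to 7 mm above the bench while the computer is level (another gap each run: feel for it); the body's underside is 12 mm above the bench
- corner_top (a point): point on the computer's top (58 mm above the bench), 15 mm in from the front face and from the left side, at the corner over the thin pad: press here, straight down, with 5 to 15 N to test; if it dips, push the wedge farther
- wedge: dark plastic wedge flat on the bench before the pad, 40 g, 100 mm long (x), 36 wide (y); 1.5 mm thick at the nose (+x), rising evenly to 14 mm at the upright heel (-x). Origin: centre of underside. Once it is as thick under the pad's near rim as the gap, the push needed climbs within a few mm from almost nothing to 3 N and more: stop there, near 10 N the computer shifts. It does not slip back
- wedge_face (a point): centre of the wedge's sloping upper face (7.75 mm above its underside); its z is square to the slope, its x runs down the slope to the nose
- heel (a point): middle of the wedge's upright heel face, 6 mm above the bench: the place to push, along the wedge's +x
- pen: ballpoint pen 142 mm long lying to the right of the wedge, 11 mm high; a bystander. Origin near its middle, on the bench
- usb_stick: black USB stick 52 x 18 x 9 mm to the left of the wedge; a bystander. Origin under its middle
- jar: small clear jar with white cap, 42 mm diameter, 50 mm high, left of the computer; a bystander. Origin under its centre
- circuit_board: green circuit board 85 x 120 mm on four brass standoffs, 25 mm high overall, farther left; a bystander. Origin on the bench under its centre
- control_box: black control box 90 x 120 x 60 mm with sloping screen and a knob, farther right; a bystander. Origin under its centre
- screwdriver: screwdriver 165 mm long, 20 mm high, at the right; a bystander. Origin on the bench near its middle
- calliper: digital calliper 180 mm long, 14 mm high, at the left; a bystander. Origin on the bench near its middle
There are look-alikes about, which are no part of the job. What is shaped like the computer but orange is not meant. Leave any yellow look-alike of the wedge alone.

How it is judged:
By the outcome, as a careful person would: the job done as asked, in the order asked, and still so for the second after the job is handed in, with the robot touching nothing.
It also fails if it takes over 72 s, if anything falls off the work surface, if the arm or the gripper's body presses on something with over 40 N, if the wrist force passes 120 N, or if a joint passes its speed limit or range.

ROBOT

A 6-joint arm with a two-finger parallel gripper is mounted at the origin on the work surface. World frame = base frame: x ahead of the robot, y to its left, z up, the work surface at z = 0. Lengths are in m, angles in rad, forces in N, time in s.
With the tool pointing down it reaches from about 0.35 to 1 m from the base axis. Payload 7.1 kg.
Tool frame: the origin (TCP) lies between the finger pads; the fingertips stand 22 mm ahead of it and the grasp point (between the pads) lies 3 mm ahead of it; x points along the fingers, y is the direction in which the jaws open and shut, and the axes are right-handed (so a half turn about x gives the same grasp; the last joint's range is limited). The gripper opens to 85 mm and grips with 20 to 120 N. Pads are 22 mm wide; open, the fingers measure 114 mm over their backs; the gripper's body (76 mm by 85 mm) begins 54 mm behind the grasp point. The pads swing forward as they close: fully open they stand 13 mm farther back than shut.
Start: joints at [1.152, 0.423, 1.63, -0, 1.089, -0.019], TCP at [0.243, 0.576, 0.253] pointing down, gripper open.
Joint ranges: [-3, 3], [-0.9, 2.11], [0.09, 2.58], [-1.31, 4.45], [0.11, 2.69], [-2.54, 2.54]. Speed limits (rad/s): [2.39, 2.39, 3.01, 3.14, 3.14, 3.14].

INTERFACE

Orientations are given as a rotation vector (axis times angle).
In Python, from rig import manip gives the robot as it stands. The module is installed in compiled form; this text tells all that it offers. Calls block until the motion is done:
- manip.move_to(position, orientation): joint-space move of the TCP to a pose.
- manip.servo_line(position, orientation=None, rate=0.15): straight line of the TCP; orientation=None keeps the orientation; rate is the mean speed in m/s.
- manip.set_joints(angles): joint-space move.
- manip.command_gripper(opening, f_grip=None): finger opening in m; f_grip is the grip in N (None keeps the last); returns when the fingers have stopped.
- manip.hold(seconds).
- manip.solve_ik(position, orientation): joint angles nearest the present ones, or None.
- manip.camera(name): name is "scene" or "top" or "wrist"; returns a dict with "image" (480x640x3 uint8, red, green, blue), "fx", "fy", "cx", "cy" (pixels), "cam_to_world" (4x4, takes a point from camera to world coordinates); the wrist camera has in their place "mount" (4x4, takes a point from camera to tool coordinates, whose origin is the TCP and whose axes are the tool frame's). Camera axes: x right, y down, z forward; pixel columns grow to the right and rows downward; lengths in m; the calibration is good to about 2 mm. A picture is of the moment at which its call begins: read the wrist's pose just before it. There is no depth.
A pose or a line that the arm cannot do raises manip.IKError and nothing moves.
- manip.sign_off(): hands the job in, once; it reports no verdict.
Readings, each from a call of its own:
- manip.get_time(): time.
- manip.get_joint_positions(): joint angles.
- manip.get_joint_vel(): joint speeds.
- manip.get_tau(): joint torques, N m.
- manip.get_position(): TCP position.
- manip.get_ee_rot(): TCP orientation.
- manip.get_contact_force(): force on the tool from outside, world axes, zero at the start.
- manip.get_torque(): the same for the moment, N m.
- manip.get_width(): finger opening in m.
Only numpy, scipy, OpenCV 4.12 (cv2) and the standard library are available. Lean on these libraries where they do the work, as an engineer would, in place of code of your own. Each camera call takes 0.05 s, during which the arm holds its last target. There are 200 camera calls.

## Working session

There is one attempt and no reset: what is moved stays moved. The work goes in short steps, each a Python script; the robot and the scene stay as the last script left them, time stands still between calls to the robot, and variables do not carry over. Pictures are saved under pics/ and viewed, about 8 in all and at most 12, crops included, and the job is handed in when it is done.

```bash
mkdir -p pics
python3 - <<'E'
from rig import manip
import cv2,numpy as np
for n in("scene","top"):
    c=manip.camera(n);cv2.imwrite(f"pics/{n}0.png",c["image"][:,:,::-1])
    print(n,c["fx"],c["fy"],c["cx"],c["cy"],np.round(c["cam_to_world"],4).tolist())
print(manip.get_time(),manip.get_position(),manip.get_ee_rot())
E
```

```text
scene 511.8847724133891 511.8847724133891 321.3867647519786 237.19916052719276 [[0.2808, 0.7828, -0.5553, 1.29], [0.9597, -0.2235, 0.1703, -0.2018], [0.0092, -0.5808, -0.814, 1.1169], [0.0, 0.0, 0.0, 1.0]]
top 448.02978120827703 448.02978120827703 325.5277974862711 244.82794860517987 [[0.0133, -0.9847, 0.1737, 0.4006], [-0.9999, -0.0112, 0.013, 0.0055], [-0.0109, -0.1739, -0.9847, 1.0452], [0.0, 0.0, 0.0, 1.0]]
0.1 [0.24307641 0.57527946 0.25261563] [ 0.31256396  1.54824499 -0.31474568]
```

View pics/scene0.png

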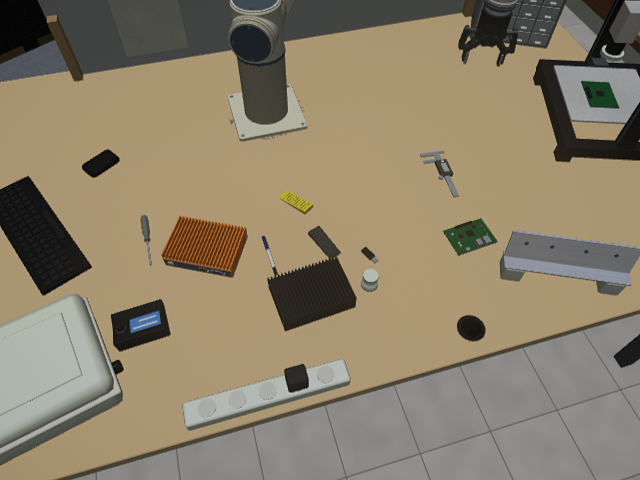

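View pics/top0.png

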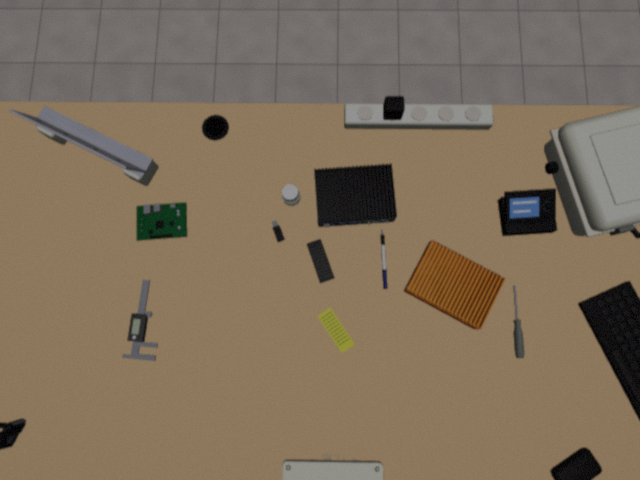

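The top view shows the computer at about (356,195), with its front edge running (319,226)–(396,221). The dark wedge is at about (320,261), yawed, and the yellow decoy is at (336,330). I'll take a closer look with the wrist camera.

```bash
cat > h.py <<'E'
from rig import manip
import cv2,numpy as np
from scipy.spatial.transform import Rotation as R
def rot(yaw,tilt=0):
    # tool x down, tool y (jaw) horizontal at angle yaw from world +y ; tilt about the tool y
    M=np.column_stack([[0,0,-1],[-np.sin(yaw),np.cos(yaw),0],[np.cos(yaw),np.sin(yaw),0]])
    return R.from_matrix(M@R.from_euler('y',tilt).as_matrix()).as_rotvec()
def ray(c,T,u,v,z):
    d=T[:3,:3]@np.array([(u-c["cx"])/c["fx"],(v-c["cy"])/c["fy"],1]);o=T[:3,3]
    return o+d*(z-o[2])/d[2]
def wrist():
    p,r=manip.get_position(),manip.get_ee_rot()
    c=manip.camera("wrist");T=np.eye(4);T[:3,:3]=R.from_rotvec(r).as_matrix();T[:3,3]=p
    c["T"]=T@c["mount"];return c
E
python3 - <<'E'
from h import *
c=manip.camera("top");T=c["cam_to_world"]
for n,u,v,z in[("wedge",320,261,.008),("cFL",319,226,.0),("cFR",396,221,0),("pen",384,260,.01),("usb",278,232,.005),("jar",290,195,.05),("yel",336,330,.0)]: print(n,ray(c,T,u,v,z).round(3))
M=R.from_rotvec(manip.get_ee_rot()).as_matrix();print(M.round(2))
p=ray(c,T,320,245,0)
w=ray(c,T,320,261,0)
for y in (0,np.pi):
    for dx in(-.08,0): print(y,dx,manip.solve_ik([w[0]+dx,w[1],.35],rot(y)))
manip.command_gripper(0.0,20)
manip.move_to([w[0]-.08,w[1],.33],rot(0))
c=wrist();print(np.round(c["mount"],3).tolist(),c["fx"],c["T"].round(3).tolist())
cv2.imwrite("pics/w1.png",c["image"][:,:,::-1]);np.savez("w1.npz",T=c["T"],k=[c["fx"],c["fy"],c["cx"],c["cy"]])
print(manip.get_time())
E
```

```text
wedge [0.545 0.032 0.008]
cFL [0.631 0.035 0.   ]
cFR [ 0.645 -0.148  0.   ]
pen [ 0.549 -0.117  0.01 ]
usb [0.614 0.132 0.005]
jar [0.692 0.102 0.05 ]
yel [ 0.387 -0.007  0.   ]
[[-0.    0.39  0.92]
 [-0.    0.92 -0.39]
 [-1.   -0.   -0.  ]]
0 -0.08 [ 4.26433195e-02  7.39374046e-02  1.86064192e+00 -4.44089210e-16
  1.20701333e+00 -1.52815301e+00]
0 0 [ 3.64094950e-02  2.06779776e-01  1.70339754e+00 -4.44089210e-16
  1.23141534e+00 -1.53438683e+00]
3.141592653589793 -0.08 [0.04264332 0.0739374  1.86064192 0.         1.20701333 1.61343965]
3.141592653589793 0 [0.03640949 0.20677978 1.70339754 0.         1.23141534 1.60720582]
[[0.0, -0.327, 0.945, -0.121], [1.0, 0.0, -0.0, -0.001], [-0.0, 0.945, 0.327, -0.085], [0.0, 0.0, 0.0, 1.0]] 431.86512506281247 [[-0.001, 0.945, 0.327, 0.381], [1.0, 0.001, 0.0, 0.032], [-0.0, 0.327, -0.945, 0.451], [0.0, 0.0, 0.0, 1.0]]
3.0917
```

View pics/w1.png

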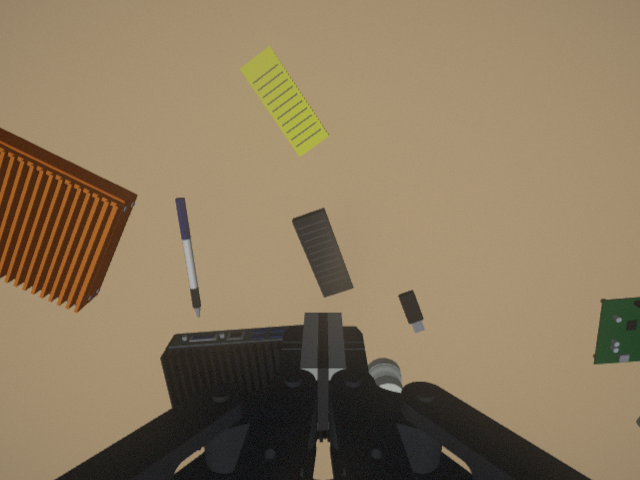

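Run:
```python
import cv2
i=cv2.imread("pics/w1.png")[195:350,270:430]
i=cv2.convertScaleAbs(i,alpha=1.8,beta=15)
cv2.imwrite("pics/w1c.png",cv2.resize(i,None,fx=4,fy=3.8,interpolation=cv2.INTER_CUBIC)[:600])
i=cv2.imread("pics/top0.png")[155:290,270:410]
cv2.imwrite("pics/t0c.png",cv2.resize(cv2.convertScaleAbs(i,alpha=2,beta=20),None,fx=4,fy=4,interpolation=cv2.INTER_CUBIC))
```

```text
(no output)
```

View pics/w1c.png

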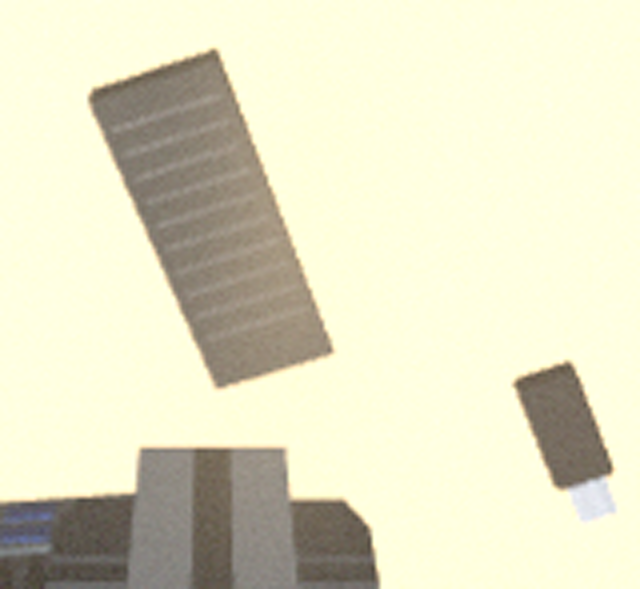

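View pics/t0c.png

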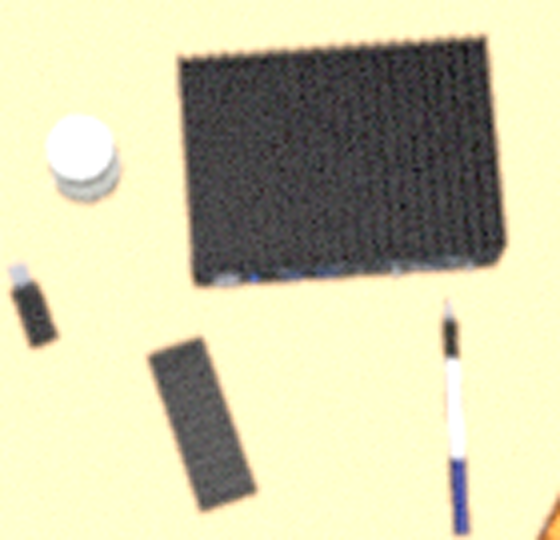

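Run:
```python
from h import *
d=np.load("w1.npz");k=d["k"];c=dict(fx=k[0],fy=k[1],cx=k[2],cy=k[3])
hb=[ray(c,d["T"],*p,0) for p in[(292.6,219.6),(323.8,208.2)]]
n=[ray(c,d["T"],*p,.001) for p in[(324.2,296.6),(353,287.6)]]
print("heelbottom",np.round(hb,4),"nose",np.round(n,4))
v=(n[0]+n[1]-hb[0]-hb[1])/2;print(np.linalg.norm(v[:2]),np.degrees(np.arctan2(v[1],v[0])))
v=n[1]-n[0];print(np.linalg.norm(v[:2]),np.degrees(np.arctan2(-v[0],v[1])))
manip.move_to([.50,.10,.28],rot(0))
c=wrist();cv2.imwrite("pics/w2.png",c["image"][:,:,::-1]);np.savez("w2.npz",T=c["T"],k=[c["fx"],c["fy"],c["cx"],c["cy"]])
i=c["image"][170:380,100:380,::-1]
cv2.imwrite("pics/w2c.png",cv2.resize(cv2.convertScaleAbs(i,alpha=2,beta=20),None,fx=2.8,fy=2.8,interpolation=cv2.INTER_CUBIC))
print(manip.get_time(),manip.get_contact_force())
```

```text
heelbottom [[ 0.5081 -0.0008  0.    ]
 [ 0.4954  0.033   0.    ]] nose [[0.5996 0.0336 0.001 ]
 [0.5883 0.0665 0.001 ]]
0.0982754758135996 20.21217037329114
0.03477143197835405 19.09059387762483
3.5917 [-0.53191081 -0.20507786  0.14563201]
```

View pics/w2c.png

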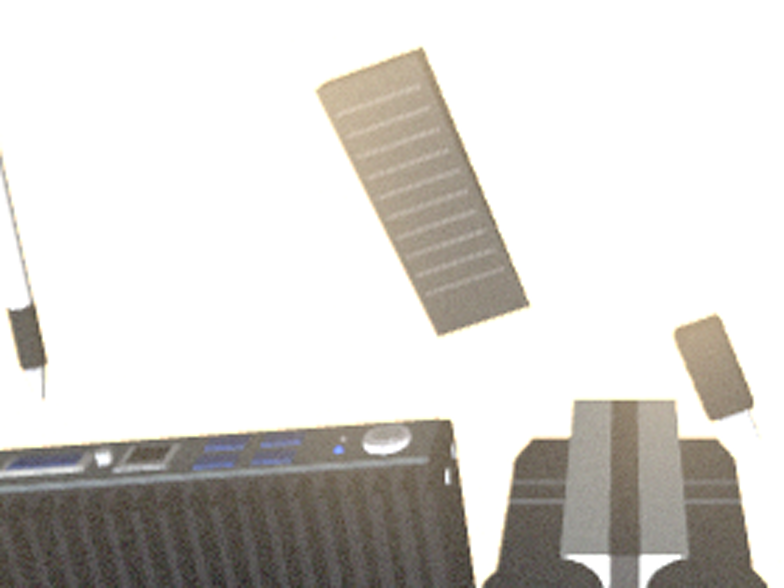

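Run:
```python
from h import *
d=np.load("w2.npz");k=d["k"];c=dict(fx=k[0],fy=k[1],cx=k[2],cy=k[3])
P=lambda u,v,z:ray(c,d["T"],100+u/2.8,170+v/2.8,z)
FL=P(452,420,.012);F2=P(0,452,.012);v=FL-F2;yaw=np.arctan2(-v[0],v[1]);print("FL",FL,"yaw",np.degrees(yaw))
hb=[P(318,91,0),P(422,48,0)];n=[P(439,335,.001),P(529,304,.001)]
print(np.round(hb,4),np.round(n,4));v=(n[0]+n[1]-hb[0]-hb[1])/2;print(np.linalg.norm(v[:2]),np.degrees(np.arctan2(v[1],v[0])))
v=n[1]-n[0];print(np.linalg.norm(v[:2]),np.degrees(np.arctan2(-v[0],v[1])))
# top camera
t=manip.camera("top");T=t["cam_to_world"]
Q=lambda u,v,z:ray(t,T,270+u/4,155+v/4,z)
BL,BR,FL2=Q(180,58,.058),Q(487,38,.058),Q(194,284,.012)
print("BL BR FL",BL,BR,FL2,np.degrees(np.arctan2(-(BL-BR)[0],(BL-BR)[1])),np.linalg.norm(BL-BR))
x=np.array([np.cos(yaw),np.sin(yaw)]);y=np.array([-x[1],x[0]])
for F in(FL,FL2):print("pad",F[:2]+.018*x-.018*y,"ctr",F[:2]+.065*x-.09*y)
print((BL+BR)[:2]/2-.065*x)
print("wedge top",np.round([Q(200,511,0),Q(256,490,0),Q(149,355,0.001),Q(204,338,.001)],4))
print("usb",Q(33,345,0),Q(10,280,.0),"jar",Q(88,190,0))
```

```text
FL [0.62858443 0.03876481 0.012     ] yaw 4.707902715129308
[[ 0.51   -0.0031  0.    ]
 [ 0.4952  0.0329  0.    ]] [[0.6    0.0338 0.001 ]
 [0.5877 0.0667 0.001 ]]
0.09789469002354491 21.159731559122868
0.035091956178406485 20.505350574778983
BL BR FL [0.75098847 0.04516543 0.058     ] [ 0.76472605 -0.13173091  0.058     ] [0.62787315 0.03632926 0.012     ] 4.440616383833457 0.177428952956029
pad [0.64800107 0.0223029 ] ctr [ 0.70075197 -0.0455966 ]
pad [0.64728979 0.01986736] ctr [ 0.70004068 -0.04803215]
[ 0.69307656 -0.04861768]
wedge top [[ 0.495   0.031   0.    ]
 [ 0.5077 -0.0015  0.    ]
 [ 0.587   0.0626  0.001 ]
 [ 0.5976  0.0302  0.001 ]]
usb [0.59241823 0.13171363 0.        ] [0.63176057 0.14672802 0.        ] jar [0.68778272 0.10152704 0.        ]
```

Fused from the top and wrist views:
- **Computer:** centre about (.698, -.047), yaw 4.6°.
- **Pad:** about (.647, .021).
- **Wedge:** nose (.594, .0495), heel (.502, .0155), yaw about 20°.

The wedge axis misses the pad by about 45 mm. I'll first push its left side with the flat of the closed fingertips, which should turn it square and bring it in line.

```bash
cat >> h.py <<'E'
YAW=np.radians(4.6);PAD=np.array([.647,.0212]);U=np.array([np.cos(YAW),np.sin(YAW)]);V=np.array([-U[1],U[0]])
def W(u,v,tip): return np.r_[PAD+u*U+v*V,tip+.022]   # TCP for fingertips at tip height
def uv(p): d=np.asarray(p)[:2]-PAD; return np.round([d@U,d@V],4)
E
python3 - <<'E'
from h import *
q=rot(YAW)
manip.move_to(W(-.1026,.069,.06),q)
manip.servo_line(W(-.1026,.069,.0025),rate=.1)
print(manip.get_position()-W(-.1026,.069,.0025),manip.get_contact_force())
manip.servo_line(W(-.1026,.033,.0025),rate=.03)
print(manip.get_position(),manip.get_contact_force())
manip.servo_line(W(-.1026,.045,.0025),rate=.1)
manip.servo_line(W(-.1026,.045,.09),rate=.2)
manip.move_to([.44,.10,.28],rot(0))
c=wrist();cv2.imwrite("pics/w3.png",c["image"][:,:,::-1]);np.savez("w3.npz",T=c["T"],k=[c["fx"],c["fy"],c["cx"],c["cy"]])
i=c["image"][170:380,100:380,::-1]
cv2.imwrite("pics/w3c.png",cv2.resize(cv2.convertScaleAbs(i,alpha=1.8,beta=15),None,fx=2.8,fy=2.8,interpolation=cv2.INTER_CUBIC))
print(manip.get_time(),manip.get_contact_force())
E
```

```text
[3.50962256e-04 8.28359771e-05 3.55599549e-04] [-0.39881786  0.6641143   0.71998608]
[0.54202712 0.04598226 0.02448674] [ 0.0178643  -0.01216408 -0.04025193]
8.2583 [ 0.49761325 -0.07213337 -0.54966612]
```

View pics/w3c.png

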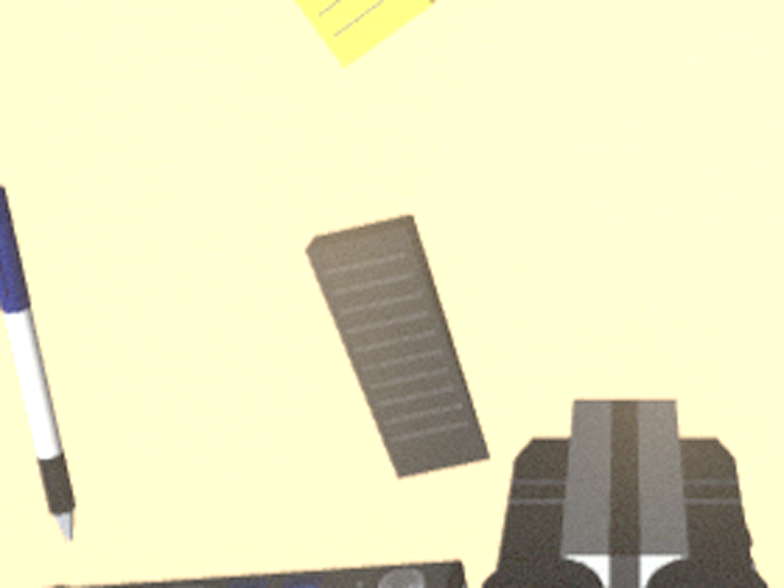

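Run:
```python
from h import *
d=np.load("w3.npz");k=d["k"];c=dict(fx=k[0],fy=k[1],cx=k[2],cy=k[3])
P=lambda u,v,z:ray(c,d["T"],100+u/2.8,170+v/2.8,z)
nr,nl=uv(P(399,477,.001)),uv(P(489,458,.001));hl=uv(P(413,215,.014));hl0=uv(P(413,215,.0));hr=uv(P(306,252,0))
print("nose",nr,nl,"yaw rel",np.degrees(np.arctan2(-(nl-nr)[0],(nl-nr)[1])),"heelL",hl,hl0,"heelR",hr)
for h in(hl,hl0):print(np.degrees(np.arctan2(*(nl-h)[::-1])))
print("corner",uv(P(463,562,.012)))
```

```text
nose [-0.0484 -0.0029] [-0.0538  0.032 ] yaw rel 8.795501995903125 heelL [-0.1563  0.0194] [-0.1516  0.0164] heelR [-0.1409 -0.0232]
7.008030173286546
9.062856114342923
corner [-0.0166  0.0189]
```

Run:
```python
from h import *
q=rot(YAW);u=-.096
manip.move_to(W(u,.047,.06),q)
manip.servo_line(W(u,.047,.0025),rate=.1)
manip.servo_line(W(u,.0245,.0025),rate=.03)
print(uv(manip.get_position()),manip.get_contact_force())
manip.servo_line(W(u,.045,.0025),rate=.1)
manip.servo_line(W(u,.045,.09),rate=.2)
manip.move_to([.44,.10,.28],rot(0))
c=wrist();np.savez("w4.npz",T=c["T"],k=[c["fx"],c["fy"],c["cx"],c["cy"]])
i=c["image"][170:380,100:380,::-1]
cv2.imwrite("pics/w4c.png",cv2.resize(cv2.convertScaleAbs(i,alpha=1.8,beta=15),None,fx=2.8,fy=2.8,interpolation=cv2.INTER_CUBIC))
print(manip.get_time())
```

```text
[-0.0961  0.0245] [-0.65330901  1.1657186  -0.0720187 ]
12.625
```

View pics/w4c.png

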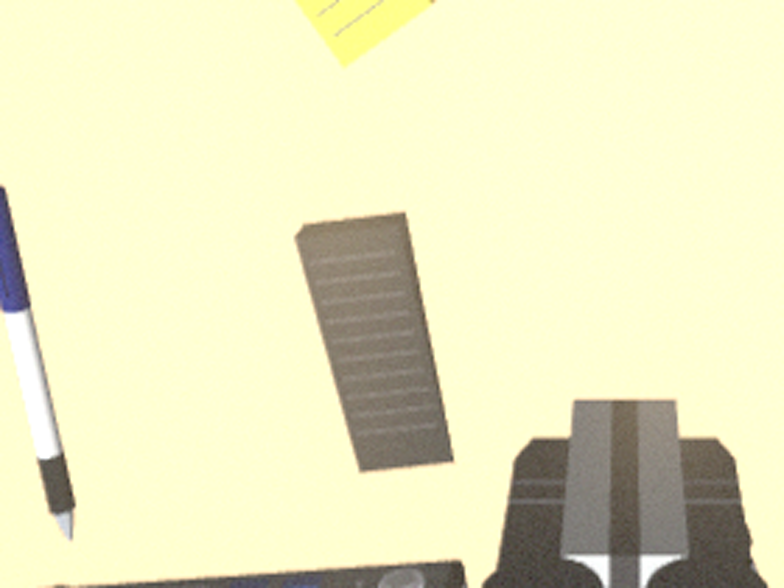

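```bash
cat >> h.py <<'E'
def F(n=12):
    f=[]
    for _ in range(n): manip.hold(.01);f.append(manip.get_contact_force())
    return np.mean(f,0)
E
python3 - <<'E'
from h import *
d=np.load("w4.npz");k=d["k"];c=dict(fx=k[0],fy=k[1],cx=k[2],cy=k[3])
P=lambda u,v,z:ray(c,d["T"],100+u/2.8,170+v/2.8,z)
nr,nl,hl=uv(P(360,471,.001)),uv(P(453,461,.001)),uv(P(406,212,.007))
hr=uv(P(296,237,0));print(nr,nl,hl,hr)
hv=(hl[1]+hr[1])/2;nv=(nr[1]+nl[1])/2;print("heel v,nose v",hv,nv)
q=rot(YAW);u0=-.19
manip.move_to(W(u0,hv,.06),q)
manip.servo_line(W(u0,hv,.003),rate=.12)
manip.hold(.1);f0=F();print("f0",f0,manip.get_time())
# coarse: nose to just before near rim (heel travel)
u=u0
manip.servo_line(W(-.135,hv,.003),rate=.04);u=-.135
while u<-.07:
    u+=.003 ;manip.servo_line(W(u,hv,.003),rate=.03)
    f=F(5)-f0;fu=-(f[:2]@U)
    print(round(u,4),uv(manip.get_position()),round(fu,2),round(f[2],2))
    if fu>1.5: break
print(manip.get_time())
t=manip.camera("top");cv2.imwrite("pics/t5.png",cv2.resize(cv2.convertScaleAbs(t["image"][155:290,270:410,::-1],alpha=2,beta=20),None,fx=4,fy=4,interpolation=cv2.INTER_CUBIC))
E
```

```text
[-0.0519 -0.0172] [-0.0534  0.0183] [-0.1551  0.0157] [-0.1466 -0.0258]
heel v,nose v -0.005050000000000001 0.0005500000000000001
f0 [0.04126274 0.23350344 0.14916364] 14.3417
-0.132 [-0.1318 -0.0051] -0.27 -0.1
-0.129 [-0.1288 -0.0051] 0.23 -0.04
-0.126 [-0.1259 -0.005 ] 0.21 0.18
-0.123 [-0.1229 -0.0051] -0.02 -0.43
-0.12 [-0.1199 -0.005 ] 0.05 -0.08
-0.117 [-0.1168 -0.005 ] 0.07 -0.15
-0.114 [-0.1139 -0.0051] -0.07 -0.16
-0.111 [-0.1109 -0.0051] 0.03 -0.07
-0.108 [-0.1079 -0.0051] -0.3 -0.52
-0.105 [-0.1049 -0.0051] 0.15 -0.26
-0.102 [-0.1018 -0.0051] -0.15 -0.17
-0.099 [-0.0989 -0.005 ] 0.14 -0.17
-0.096 [-0.0958 -0.0051] 0.08 -0.09
-0.093 [-0.0929 -0.005 ] -0.15 -0.49
-0.09 [-0.0898 -0.005 ] -0.13 -0.52
-0.087 [-0.0869 -0.0051] -0.11 -0.31
-0.084 [-0.0839 -0.0051] 0.2 -0.46
-0.081 [-0.0809 -0.0051] 0.01 -0.27
-0.078 [-0.079 -0.005] 4.87 2.4
21.4083
```

```bash
cat > press.py <<'E'
from h import *
def press(fmax=10.5):
    u,v=-.003,.003
    manip.move_to(W(u,v,.09),rot(YAW));manip.servo_line(W(u,v,.0625),rate=.08)
    manip.hold(.15);f0=F();z=.0625;L=[]
    while z>.048:
        z-=.0004;manip.servo_line(W(u,v,z),rate=.02)
        f=F(6)-f0;L.append((manip.get_position()[2]-.022,f[2],np.hypot(*f[:2])))
        if f[2]>fmax: break
    manip.hold(.3);L.append((manip.get_position()[2]-.022,(F()-f0)[2],0))
    manip.servo_line(W(u,v,.09),rate=.1)
    for l in L: print("tip z mm %.2f  fz %.2f  fh %.2f"%(l[0]*1e3,l[1],l[2]))
E
python3 - <<'E'
from press import *
manip.servo_line(W(-.12,-.005,.003),rate=.1)
manip.servo_line(W(-.12,-.005,.09),rate=.2)
press()
print(manip.get_time())
manip.move_to([.44,.10,.28],rot(0))
c=wrist();np.savez("w6.npz",T=c["T"],k=[c["fx"],c["fy"],c["cx"],c["cy"]])
i=c["image"][170:380,100:380,::-1]
cv2.imwrite("pics/w6c.png",cv2.resize(cv2.convertScaleAbs(i,alpha=1.8,beta=15),None,fx=2.8,fy=2.8,interpolation=cv2.INTER_CUBIC))
print(manip.get_time())
E
```

```text
tip z mm 62.23  fz -0.08  fh 0.42
tip z mm 61.67  fz -0.07  fh 0.23
tip z mm 61.25  fz 0.24  fh 0.31
tip z mm 60.91  fz -0.07  fh 0.46
tip z mm 60.47  fz 0.01  fh 0.10
tip z mm 60.09  fz -0.08  fh 0.35
tip z mm 59.70  fz -0.21  fh 0.04
tip z mm 59.26  fz -0.02  fh 0.51
tip z mm 58.88  fz -0.02  fh 0.07
tip z mm 58.50  fz -0.15  fh 0.07
tip z mm 58.15  fz 0.61  fh 0.69
tip z mm 58.10  fz 5.34  fh 1.41
tip z mm 58.05  fz 8.74  fh 2.79
tip z mm 58.01  fz 11.28  fh 3.74
tip z mm 58.01  fz 11.31  fh 0.00
28.975
30.0917
```

View pics/w6c.png

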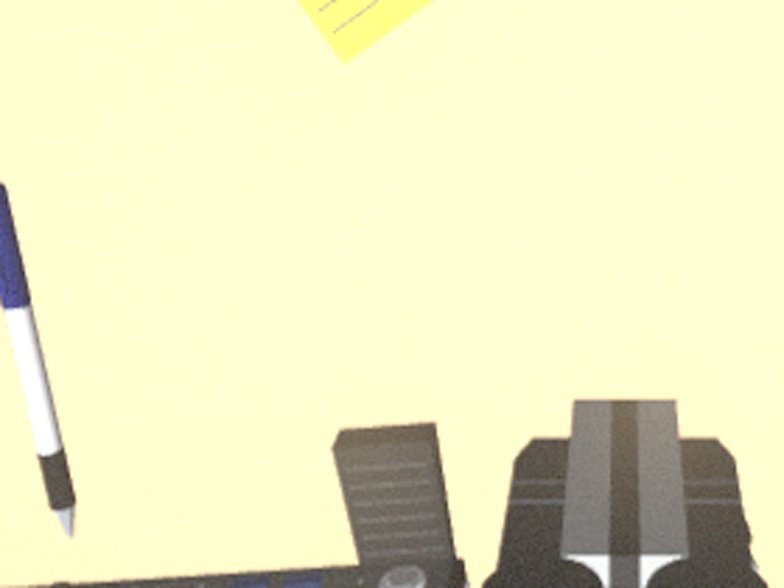

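The tip settled by only about 0.1 mm between 0.6 and 11.3 N, contact was at 58.1 mm (level), and the computer's corner is still at pixel (463,562), same as before. The arm is clear, so I'm handing it in.

```bash
python3 -c "
from rig import manip
manip.sign_off();print(manip.get_time())"
```

```text
the job is handed in; nothing more can be done
the job is handed in; nothing more can be done
```

The wedge is under the thin pad, the computer no longer rocks, and the job is handed in, using about 30 s of the 72 s.

- **Alignment:** The wedge lay about 16° off and 45 mm to one side of the pad. I squared it with two side pushes using closed fingertips.
- **Push:** I then pushed the heel forward. The force stayed near zero and rose to 4.9 N in the last 3 mm step, where I stopped. That puts the gap at roughly 6.7 mm.
- **Proof press:** Pressing down on the corner, the fingertip moved about 0.1 mm between 0.6 N and 11.3 N. The top was at 58.1 mm, so the computer is level.
- **Final picture:** The computer's front corner is in the same pixel as before the push, and the wedge is in place with the arm clear. The pen looked undisturbed. The other things were outside that last picture, so I did not check them again, but the arm worked clear of them.
- **Small flaw:** The press also showed up to 3.7 N sideways, below the roughly 8 N at which the computer slides. No check failed.

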